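Pull the plug-in carrier from the coil tester

ROBOT

A 7-joint arm with a two-finger parallel gripper is mounted at the origin on the work surface. World frame = base frame: x ahead of the robot, y to its left, z up, the work surface at z = 0. Lengths are in m, angles in degrees, forces in N, time in s.
With the tool pointing down it reaches from about 0.425 to 1.025 m from the base axis. Payload 9.4 kg.
Tool frame: the origin (TCP) lies on the centre line of the jaws, within the pads' length; the fingertips stand 11 mm ahead of it and the grasp point (between the pads) lies 8 mm behind it (ctrl.finger_overhang is the distance from the TCP to the fingertips, in m); x points along the fingers, z is the direction in which the jaws open and shut, and the axes are right-handed (so a half turn about x gives the same grasp; the last joint's range is limited). The gripper opens to 85 mm and grips with 20 to 120 N. Pads are 22 mm wide; open, the fingers measure 114 mm over their backs; the gripper's body (76 mm by 85 mm) begins 54 mm behind the grasp point. The pads swing forward as they close: fully open they stand 13 mm farther back than shut.
Start: joints at [59.662, 34.337, -0.143, 91.639, 0.103, 54.024, -4.572], TCP at [0.317, -0.652, 0.242] pointing down, gripper open.
Joint ranges: [-147.43, 147.43], [-19.82, 112.94], [-74.19, 73.91], [6.32, 146.72], [-59.91, 239.91], [6.04, 106.73], [-150.56, 150.56]. Speed limits (degrees/s): [127.2, 127.2, 172.46, 172.46, 180, 180, 180].

INTERFACE

Orientations are given as a 3x3 rotation matrix whose columns are the frame's x, y, z axes.
In Python, from workcell import ctrl gives the robot as it stands.
- The arm moves only by the shell command python3 -m inch 'ROWS' [FORCE]. ROWS is JSON, a list of rows, each an object with "xyz": the shift along the world's x, y, z in m, a list of three; "rotation": the turn, a rotation vector about the world's x, y, z in degrees, a list of three; "grip": the finger opening in m, from 0 to 0.0854. In form: [{"xyz": [tx, ty, tz], "rotation": [ax, ay, az], "grip": grip}, ...]. A call has 1 to 12 rows; each row is the pose to reach, as a shift and turn from the pose commanded when the call began; what a row does not reach only later rows make up. A row lasts 1/8 s, in which the tool goes at most 62.5 mm and 10.7 degrees, less where a joint would pass 70% of its speed; a pose out of reach is approached as far as the arm can. A call with a gripper value outside its range is refused whole. The fingers move at their own pace and stop on an object; FORCE is the grip in N (left out, the last holds). Time passes only in rows, so rows that repeat a pose let the fingers close. It gives the time, the measured TCP pose, the force and the opening at its end, in the units of the state.
- ctrl.observe(): the state, without advancing time (a new reading comes with each control period).
- ctrl.snapshot(name): name is "scene" or "top"; returns (picture, depth): 400x640x3 uint8, red, green, blue; 400x640 float32, m along the optical axis (not along the pixel's ray), 0 where there is no reading.
- ctrl.calibration(name): a dict with "fx", "fy", "cx", "cy" (pixels), "rvec" (rotation vector, rad) and "tvec" (3), from world to camera coordinates, as OpenCV has them. Camera axes: x right, y down, z forward; pixel columns grow to the right and rows downward; lengths in m; the calibration is good to about 2 mm. A picture is of the moment at which its call begins. calibration takes no time and is no camera call.
- ctrl.close_job(): hands the job in, once; it reports no verdict.
Trained networks look in the newest picture that a camera, given by its name, has taken for a name from the list of things; names that differ only in an ending like _2 or _b are one class to them, and where a whole thing is asked for, a point or a joint stands for the part that bears it (a point fixed in the world has none). Each returns a list of dicts, best first, with "p" (0 to 1); they miss things now and then, are a little off and sometimes report something else, mostly with a low value. They report only what shows in the picture. A call takes as long as a camera call. They do not tell look-alikes from the thing itself.
- ctrl.recognise(camera, thing): "xy" ([column, row] in pixels, amid what is visible of it).
- ctrl.regions_of(camera, thing): "region" (400x640 bool, what is visible of it) and "xy" ([column, row] in pixels, amid what is visible of it).
- ctrl.spot_point(camera, thing): "xy" ([column, row] in pixels: a listed point, or the origin of a listed thing).
The state is a dict: "clock": time; "q": joint angles; "joint_velocities": joint speeds; "tau": joint torques, N m; "eef_pos": TCP position; "eef_rot": TCP orientation; "contact_force": force on the tool from outside, world axes, zero at the start; "torque": the same for the moment, N m; "gripper_width": finger opening in m.
Only numpy, scipy, OpenCV 4.12 (cv2) and the standard library are available. Lean on these libraries where they do the work, as an engineer would, in place of code of your own. Each camera call takes 0.05 s, during which the arm holds its last target.

TASK

The coil tester's plug-in carrier has to come out for exchange. Slide the wound coil straight up off the carrier's post and lay it gently, flat, in the open parts tray and let go of it; then squeeze the carrier's two side catches together with the fingers, lift the carrier out of the tester and finish while still holding it by the pinched catches, upright and still, with its foot at least 8 cm above the top of the tester. Leave the other things on the bench where they are.

Things in the scene. Friction and masses are not known exactly. Their poses are not given: they have to be found in the camera images.
- coil_center (a point): centre (half-way up, on the axis) of the wound coil, a copper winding on a black bobbin: 56 mm outside diameter, 22 mm high, 20 mm bore, about 0.13 kg. At the start it sits on the carrier's top with the carrier's post through its bore, and it covers the side catches from above. z is its axis.
- coil: the same coil; origin at the centre of its underside, 11 mm below coil_center
- carrier_grip (a point): midpoint between the plug-in carrier's two side catches, 14 mm above the tester's top when seated; the carrier's top face is 16 mm above it, its foot 52 mm below it. The catches are black ribbed plates on the +y and -y sides, 28 mm wide along x, from the tester's top to 14 mm above this point, 50 mm over their outer faces at rest, 39 mm fully squeezed. x, y, z as the tester's when seated.
- carrier: the carrier with its catches: a loose grey plastic block 60 mm (x) by 30 mm (y) by 68 mm high, about 0.18 kg; origin at the centre of its foot. A round post, 16 mm in diameter and 27 mm high, stands on its top face. Seated, its lower 38 mm stand in the tester's well (1 mm play). A hook low on each catch locks under the tester's top until that catch is squeezed in.
- catch_left (a joint): how far the catch on the +y side is pressed in (m): 0 at rest, 0.0055 at its stop; from 0.0038 on its hook is free. Spring of 2 N at rest to 5 N at the stop
- catch_right (a joint): the same for the catch on the -y side
- tester: the coil tester, a fixed grey instrument box 180 mm (x) by 150 mm (y) by 50 mm high with a black front panel; origin at the centre of its underside, on the bench. The well for the carrier is in the middle of its top; its rim is flush with the flat top
- tester_top (a point): centre of the well's mouth, level with the tester's flat top (50 mm above the bench), axes as the tester's
- tray_floor (a point): centre of the inner floor of the open parts tray (4 mm above the bench), axes as the tray's. The tray is a fixed white plastic tray, 160 by 160 mm outside, walls 4 mm thick and 20 mm high above the bench
- tray: the same tray; origin at the centre of its underside, on the bench
- screwdriver: bystander: a screwdriver 170 mm long lying on the bench, handle towards its -x; origin below its middle
- flux_bottle: bystander: an upright white bottle with a black cap, 48 mm in diameter, 110 mm high; origin at the centre of its underside
- mouse: bystander: a black computer mouse, about 83 by 62 by 22 mm; origin on its underside
There are look-alikes about, which are no part of the job. What is shaped like the carrier but blue is not meant. Of the things that look like the tray, the smaller one is meant.

How it is judged:
By the outcome, as a careful person would: the job done as asked, in the order asked, and still so for the second after the job is handed in, while the arm keeps its last pose, push and grip.
It also fails if it takes over 64 s, if anything falls off the work surface, if the arm or the gripper's body presses on something with over 40 N, if the wrist force passes 120 N, or if a joint passes its speed limit or range.

## Working session

There is one attempt and no reset: what is moved stays moved. The work goes in short steps, Python scripts to look and compute and a shell command to move; the robot and the scene stay as the last step left them, time stands still between calls to the robot, and variables do not carry over. Pictures are saved under pics/ and viewed, and the job is handed in when it is done.

```bash
mkdir -p pics; ls
python3 - <<'E'
from workcell import ctrl
import cv2,numpy as np
s=ctrl.observe()
for k,v in s.items(): print(k,np.round(v,4).tolist())
for n in("scene","top"):
    im,d=ctrl.snapshot(n); cv2.imwrite(f"pics/{n}0.png",im[...,::-1]); np.save(f"pics/{n}0d.npy",d)
    print(n,ctrl.calibration(n))
    for t in("coil_center","carrier","tray_floor","tester_top","tester","tray","mouse","flux_bottle","screwdriver"):
        print(n,t,[(round(r["p"],2),np.round(r["xy"]).tolist()) for r in ctrl.spot_point(n,t)][:4])
E
```

```text
pics
clock 0.0
q [59.6588, 34.3853, -0.1473, 91.6809, 0.1037, 54.0247, -4.5707]
joint_velocities [0.0986, 0.0422, -0.047, 0.105, -0.0135, -0.0902, -0.0408]
tau [0.0013, -77.6447, 1.566, -25.8007, 0.0124, 0.0092, 0.0]
eef_pos [0.317, -0.6515, 0.2414]
eef_rot [[-0.0008, 0.8992, 0.4376], [0.0014, 0.4376, -0.8992], [-1.0, -0.0001, -0.0016]]
contact_force [0.6439, -0.2083, 0.5824]
torque [0.0299, 0.0307, 0.0034]
gripper_width 0.0852
scene {'fx': 381.8604023915574, 'fy': 381.8604023915574, 'cx': 318.36097569867593, 'cy': 196.80257782020385, 'rvec': array([ 1.2929981 ,  2.24913953, -0.9530101 ]), 'tvec': array([ 0.34448133, -0.27147605,  1.33567483])}
scene coil_center []
scene carrier [(0.75, [480.0, 237.0]), (0.56, [368.0, 198.0]), (0.48, [414.0, 226.0])]
scene tray_floor [(0.92, [204.0, 166.0]), (0.83, [288.0, 194.0])]
scene tester_top [(0.84, [418.0, 213.0])]
scene tester [(0.7, [414.0, 230.0])]
scene tray [(0.76, [287.0, 192.0]), (0.67, [204.0, 167.0])]
scene mouse [(0.92, [217.0, 240.0])]
scene flux_bottle [(0.61, [391.0, 321.0])]
scene screwdriver [(0.88, [306.0, 265.0])]
top {'fx': 442.63372203341777, 'fy': 442.63372203341777, 'cx': 316.7605249353839, 'cy': 199.0314020820615, 'rvec': array([ 2.08562647, -2.1259395 ,  0.1846968 ]), 'tvec': array([-0.03846078,  0.58777688,  1.04086102])}
top coil_center [(0.86, [227.0, 242.0])]
top carrier [(0.76, [172.0, 273.0]), (0.72, [288.0, 255.0]), (0.54, [232.0, 245.0]), (0.47, [216.0, 147.0])]
top tray_floor [(0.96, [369.0, 222.0]), (0.62, [479.0, 210.0])]
top tester_top [(0.84, [229.0, 240.0])]
top tester [(0.63, [235.0, 243.0])]
top tray [(0.78, [482.0, 209.0]), (0.57, [370.0, 226.0])]
top mouse [(0.74, [390.0, 142.0]), (0.17, [227.0, 240.0])]
top flux_bottle [(0.59, [215.0, 147.0])]
top screwdriver [(0.82, [298.0, 156.0])]
```

View pics/scene0.png

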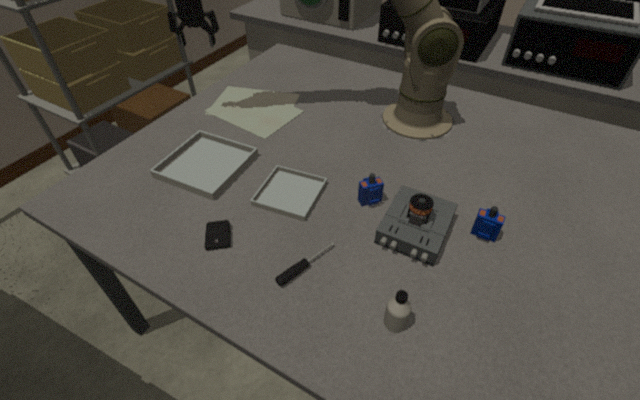

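View pics/top0.png

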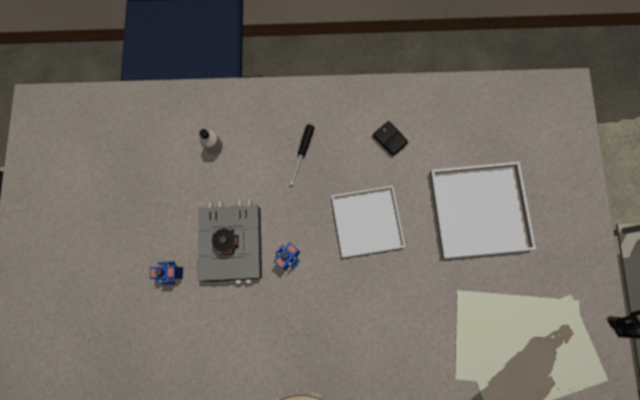

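The scene view shows two blue carrier look-alikes, at (371,190) and (488,224). The grey carrier sits in the tester under the coil at (420,207). There are two trays: the smaller at (289,192) in scene and (368,222) in top, and the larger at (204,163) and (482,210). The smaller tray is the one meant, and the carrier meant is the one in the tester. Next I'll measure with depth and check enlarged crops.

```bash
cat > h.py <<'E'
from workcell import ctrl
import cv2,numpy as np
def cam(n):
    c=ctrl.calibration(n);R=cv2.Rodrigues(np.array(c["rvec"]))[0];return c,R,np.array(c["tvec"])
def cloud(n,d):
    c,R,t=cam(n);v,u=np.mgrid[:400,:640]
    P=np.stack([(u-c["cx"])/c["fx"]*d,(v-c["cy"])/c["fy"]*d,d],-1)
    return (P-t)@R
def ray(n,uv,z):
    c,R,t=cam(n);o=-R.T@t;r=R.T@np.array([(uv[0]-c["cx"])/c["fx"],(uv[1]-c["cy"])/c["fy"],1])
    return o+r*(z-o[2])/r[2]
def proj(n,P):
    c,R,t=cam(n);K=np.array([[c["fx"],0,c["cx"]],[0,c["fy"],c["cy"]],[0,0,1]])
    return cv2.projectPoints(np.array(P,float).reshape(-1,3),R,t,K,None)[0].reshape(-1,2)
E
python3 - <<'E'
from h import *
for n in("scene","top"):
    d=np.load(f"pics/{n}0d.npy");P=cloud(n,d);ok=d>0
    xy=(P[...,:2]);z=P[...,2]
    c0=ray("top",(229,242),.05)[:2]
    m=ok&(np.hypot(*(xy-c0).transpose(2,0,1))<.14)
    print(n,"bench",np.median(z[m&(abs(z)<.02)]))
    mt=m&(abs(z-.05)<.006); print("toppts",mt.sum(),np.median(z[mt]))
    r=cv2.minAreaRect(xy[mt].astype(np.float32)); print("tester",r)
    for lo,hi in((.07,.09),(.09,.1),(.1,.108),(.108,.12)):
        k=m&(z>lo)&(z<hi)&(np.hypot(*(xy-c0).transpose(2,0,1))<.06)
        if k.sum()>2: print(lo,k.sum(),np.median(z[k]),xy[k].mean(0),xy[k].min(0),xy[k].max(0))
    c1=ray("top",(368,222),.0)[:2];
    k=ok&(np.hypot(*(xy-c1).transpose(2,0,1))<.125)&(z>.012)&(z<.04); print("tray walls",k.sum(),cv2.minAreaRect(xy[k].astype(np.float32)),np.median(z[k]))
    k=ok&(np.hypot(*(xy-c1).transpose(2,0,1))<.05); print("floor",np.median(z[k]))
for t,z in(("coil_center",.091),("tray_floor",.004),("tester_top",.05)):
  for n in("scene","top"):
    ctrl.snapshot(n)
    print(t,n,[(round(r["p"],2),ray(n,r["xy"],z).round(4).tolist()) for r in ctrl.spot_point(n,t)][:3])
n="top";im,_=ctrl.snapshot(n)
a=cv2.resize(im[190:300,140:320],None,fx=4.4,fy=4.4,interpolation=3)[...,::-1];cv2.imwrite("pics/c1.png",a)
n="scene";im,_=ctrl.snapshot(n)
a=cv2.resize(im[150:270,340:520],None,fx=4.4,fy=4.4,interpolation=3)[...,::-1];cv2.imwrite("pics/c2.png",a)
a=cv2.resize(im[120:240,140:340],None,fx=4,fy=4,interpolation=3)[...,::-1];cv2.imwrite("pics/c3.png",a)
E
```

```text
scene bench 0.0006549133670330986
toppts 2833 0.05046477587004477
tester ((0.48610347509384155, 0.16449949145317078), (0.18314893543720245, 0.2667350172996521), 0.9585490226745605)
0.07 142 0.08177956977398942 [0.50789819 0.17409866] [0.48467056 0.14341754] [0.51730278 0.19833844]
0.09 74 0.09508684902916305 [0.50237902 0.17322277] [0.45798578 0.14564415] [0.51248711 0.19737566]
0.1 299 0.10251549220888354 [0.4866246  0.17127257] [0.4568149  0.14320441] [0.51291045 0.19868767]
0.108 5 0.1085305236948599 [0.48918051 0.171625  ] [0.48284816 0.16451397] [0.49283455 0.17493795]
tray walls 568 ((0.5351884961128235, -0.1778462827205658), (0.16426989436149597, 0.1617809683084488), 8.220372200012207) 0.018998985387008685
floor 0.004885467784946336
top bench -0.00047077305230780106
toppts 3858 0.04944076614648145
tester ((0.4845936894416809, 0.1411261260509491), (0.18244832754135132, 0.21186736226081848), 1.826372504234314)
0.07 75 0.08083757217881962 [0.47472609 0.16101691] [0.45428823 0.14471984] [0.51417054 0.18751829]
0.09 105 0.09890739347459396 [0.48537093 0.17014559] [0.45902633 0.14602762] [0.51110231 0.20064745]
0.1 331 0.10210114499993125 [0.48423763 0.17239816] [0.45873775 0.14534773] [0.51105835 0.19992616]
tray walls 469 ((0.5356115698814392, -0.1761106252670288), (0.16120576858520508, 0.16042110323905945), 8.193129539489746) 0.018990604157203668
floor 0.0034547692553823115
coil_center scene [(0.73, [0.4749, 0.1683, 0.091])]
coil_center top [(0.69, [0.486, 0.1664, 0.091]), (0.6, [0.4887, 0.1628, 0.091])]
tray_floor scene [(0.95, [0.5381, -0.1707, 0.004]), (0.56, [0.5613, -0.4789, 0.004])]
tray_floor top [(0.73, [0.5337, -0.1801, 0.004]), (0.59, [0.5657, -0.4665, 0.004])]
tester_top scene [(0.88, [0.4892, 0.164, 0.05]), (0.4, [0.5785, -0.1473, 0.05])]
tester_top top [(0.88, [0.477, 0.1772, 0.05]), (0.25, [0.7306, 0.2127, 0.05])]
```

View pics/c1.png

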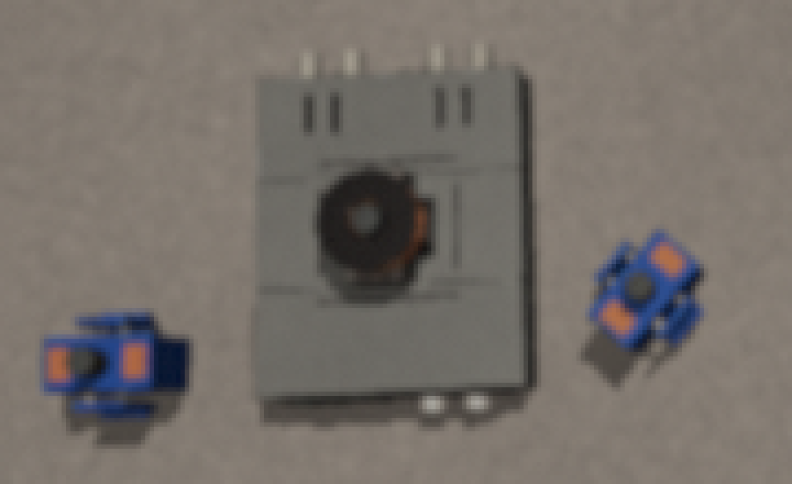

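View pics/c2.png

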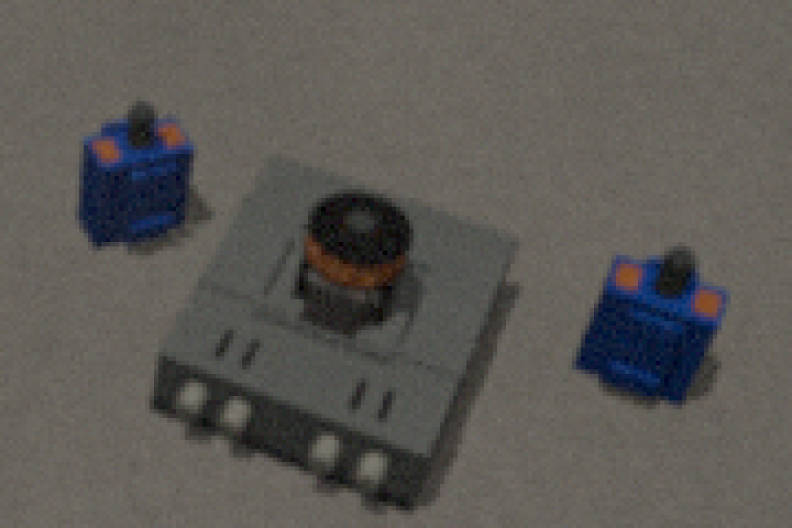

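View pics/c3.png

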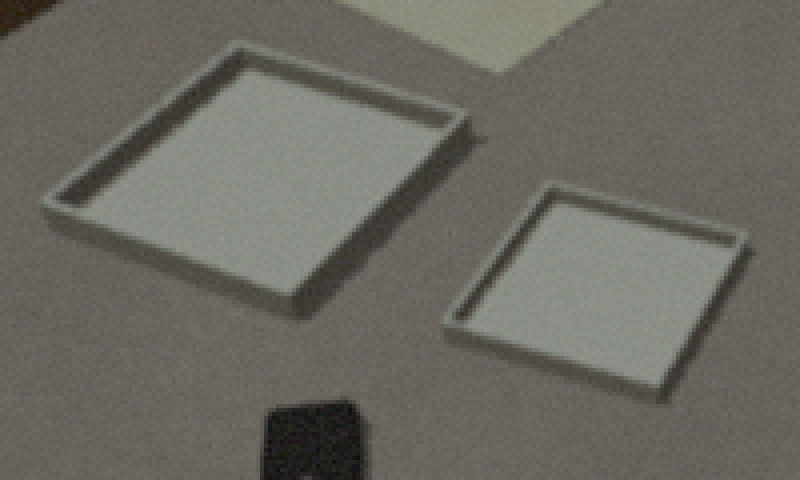

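Run:
```python
from h import *
ims=[]
for n,(u,v) in(("scene",(419,210)),("top",(229,243))):
    acc=np.zeros((400,640,3));D=[]
    for i in range(8):
        im,d=ctrl.snapshot(n);acc+=im;D.append(np.where(d>0,d,np.nan))
    d=np.nan_to_num(np.nanmedian(D,0));np.save(f"pics/{n}1d.npy",d)
    im=np.clip(acc/8*1.6,0,255).astype(np.uint8)
    ims.append(cv2.resize(im[v-25:v+25,u-25:u+25],(400,400),interpolation=3))
    P=cloud(n,d);xy=P[...,:2];z=P[...,2];r=np.hypot(xy[...,0]-.485,xy[...,1]-.172)
    k=(d>0)&(abs(z-.05)<.004)&(xy[...,1]>.07)&(xy[...,1]<.26)&(abs(xy[...,0]-.49)<.1)
    k=cv2.morphologyEx(k.astype(np.uint8),cv2.MORPH_OPEN,np.ones((3,3)))>0
    rc=cv2.minAreaRect(xy[k].astype(np.float32));print(n,rc,np.round(cv2.boxPoints(rc),4).tolist())
    k=(r<.045)&(z>.097)&(z<.107);e=cv2.minEnclosingCircle(xy[k].astype(np.float32));print("coil top",e,np.median(z[k]),xy[k].mean(0))
    k=(r<.06)&(z>.055)&(z<.078);print("below coil",k.sum())
    for p in P[k][::max(1,k.sum()//40)]:print(np.round(p,4).tolist(),end=" ")
    print()
cv2.imwrite("pics/c4.png",np.hstack(ims)[...,::-1])
```

```text
scene ((0.4853130280971527, 0.17076408863067627), (0.1810561567544937, 0.1500340849161148), 1.7014423608779907) [[0.39259999990463257, 0.24310000240802765], [0.3971000015735626, 0.09309999644756317], [0.578000009059906, 0.09849999845027924], [0.5735999941825867, 0.2484000027179718]]
coil top ((0.485591322183609, 0.1705619990825653), 0.027915524318814278) 0.10250380656024091 [0.48778059 0.17137912]
below coil 136
[0.4988, 0.1467, 0.0743] [0.4996, 0.1497, 0.073] [0.4998, 0.1503, 0.0701] [0.4962, 0.15, 0.0631] [0.4991, 0.1488, 0.0616] [0.4786, 0.1961, 0.0677] [0.5143, 0.1572, 0.0766] [0.5154, 0.158, 0.0746] [0.5147, 0.1647, 0.0775] [0.5153, 0.1585, 0.0712] [0.5148, 0.1653, 0.0744] [0.5143, 0.172, 0.0776] [0.4923, 0.1886, 0.0659] [0.4788, 0.1957, 0.057] [0.5146, 0.1635, 0.0697] [0.5157, 0.1706, 0.0747] [0.5151, 0.1772, 0.0777] [0.4948, 0.1896, 0.0652] [0.4935, 0.1962, 0.0676] [0.5146, 0.1617, 0.0652] [0.5147, 0.1687, 0.0691] [0.5151, 0.1755, 0.0733] [0.5144, 0.1822, 0.0763] [0.4978, 0.1862, 0.0627] [0.4985, 0.1931, 0.0671] [0.5148, 0.1577, 0.0596] [0.5153, 0.1647, 0.064] [0.515, 0.1716, 
[... 1377 characters left out ...]
, 0.057] [0.4753, 0.1467, 0.0716] [0.4768, 0.1475, 0.0562] [0.4725, 0.1481, 0.0765] [0.4733, 0.1475, 0.0678] [0.4743, 0.1473, 0.0568] [0.4717, 0.1492, 0.0595] [0.4719, 0.1474, 0.0562] [0.4673, 0.1573, 0.0554] [0.4638, 0.157, 0.0681] [0.4649, 0.1573, 0.0553] [0.4614, 0.1568, 0.0684] [0.4623, 0.157, 0.0564] [0.4589, 0.1567, 0.0686] [0.4599, 0.1568, 0.057] [0.4558, 0.1572, 0.0775] [0.4566, 0.157, 0.0671] [0.4575, 0.157, 0.0558] [0.4546, 0.1854, 0.0699] [0.4546, 0.1832, 0.0689] [0.4546, 0.1809, 0.0685] [0.4548, 0.1793, 0.0649] [0.4547, 0.1767, 0.0656] [0.4549, 0.1749, 0.063] [0.455, 0.1729, 0.0613] [0.4551, 0.1708, 0.0596] [0.455, 0.1684, 0.0595] [0.4551, 0.1663, 0.0577] [0.4552, 0.1642, 0.0563]
```

View pics/c4.png

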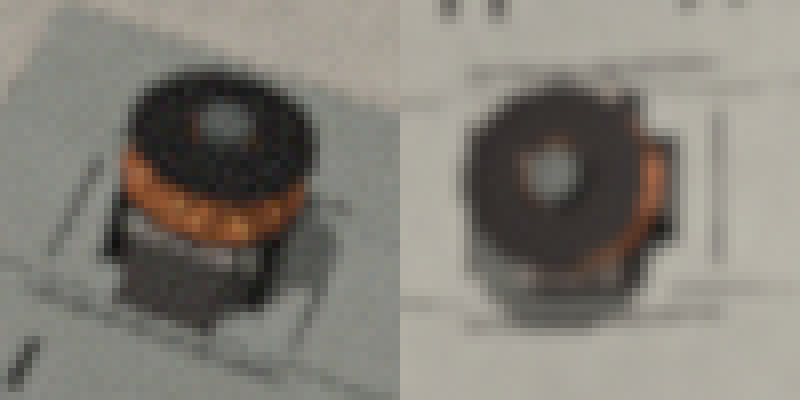

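The measurements agree between cameras. The tester is at (0.485, 0.172) with yaw about 1.8°. The coil top is at z = 0.102, and the catches face ±y with outer faces at y = 0.1475 and 0.196. The small tray is centred at (0.535, -0.177). The crops confirm a grey carrier under the copper coil, and a 160 mm tray.

I'll travel first via the tray azimuth, turning the jaws from -64° to +91.8° (+155.8° in total).

```bash
python3 -m inch '[{"xyz":[0.025,0.05,0.01],"rotation":[0,0,10],"grip":0.085},{"xyz":[0.05,0.1,0.01],"rotation":[0,0,20],"grip":0.085},{"xyz":[0.075,0.155,0.01],"rotation":[0,0,30],"grip":0.085},{"xyz":[0.1,0.21,0.01],"rotation":[0,0,40],"grip":0.085},{"xyz":[0.125,0.265,0.01],"rotation":[0,0,50],"grip":0.085},{"xyz":[0.15,0.32,0.01],"rotation":[0,0,60],"grip":0.085},{"xyz":[0.17,0.375,0.01],"rotation":[0,0,70],"grip":0.085},{"xyz":[0.19,0.43,0.01],"rotation":[0,0,80],"grip":0.085},{"xyz":[0.2,0.485,0.01],"rotation":[0,0,90],"grip":0.085},{"xyz":[0.2,0.54,0.01],"rotation":[0,0,100],"grip":0.085},{"xyz":[0.2,0.595,0.01],"rotation":[0,0,110],"grip":0.085},{"xyz":[0.195,0.65,0.01],"rotation":[0,0,120],"grip":0.085}]' 40
python3 -c "
from h import *;s=ctrl.observe();print(np.round(s['q'],1),np.round(s['eef_rot'],4).tolist())"
```

```text
clock: 4.0
eef_pos: [0.5124, -0.0002, 0.2526]
eef_rot: [[0.001, -0.832, 0.555], [0.0, 0.555, 0.832], [-1.0, -0.001, 0.001]]
contact_force: [0.7, -0.6, -0.1]
gripper_width: 0.0849
[ 21.7  22.7 -37.5 117.   19.1  46.2  29.2] [[0.0011, -0.8315, 0.5555], [0.0, 0.5555, 0.8315], [-1.0, -0.0009, 0.0006]]
```

```bash
python3 -m inch '[{"xyz":[-0.007,0.045,-0.02],"rotation":[0,0,9],"grip":0.085},{"xyz":[-0.014,0.09,-0.04],"rotation":[0,0,18],"grip":0.085},{"xyz":[-0.021,0.135,-0.06],"rotation":[0,0,27],"grip":0.085},{"xyz":[-0.0274,0.172,-0.08],"rotation":[0,0,35.5],"grip":0.085},{"xyz":[-0.0274,0.172,-0.1],"rotation":[0,0,35.5],"grip":0.085},{"xyz":[-0.0274,0.172,-0.1],"rotation":[0,0,35.5],"grip":0.085},{"xyz":[-0.0274,0.172,-0.1],"rotation":[0,0,35.5],"grip":0.085}]' 40
python3 - <<'E'
from h import *
s=ctrl.observe();print(np.round(s['q'],1),np.round(s['eef_rot'],4).tolist(),np.round(s['eef_pos'],4))
im,d=ctrl.snapshot("scene");P=cloud("scene",d)
v=im[120:260,340:520];cv2.imwrite("pics/a.png",cv2.resize(v,None,fx=4,fy=4,interpolation=3)[...,::-1])
im2,d2=ctrl.snapshot("top");v=im2[190:300,140:320];cv2.imwrite("pics/b.png",cv2.resize(v,None,fx=4,fy=4,interpolation=3)[...,::-1])
E
```

```text
clock: 4.88
eef_pos: [0.4851, 0.1698, 0.1528]
eef_rot: [[0.001, -1.0, -0.024], [-0.0, -0.024, 1.0], [-1.0, -0.001, -0.0]]
contact_force: [0.1, 0.0, -0.1]
gripper_width: 0.0851
[  2.7  32.5 -40.4 122.1  35.   37.3  29.3] [[0.0005, -0.9997, -0.0242], [-0.0001, -0.0242, 0.9997], [-1.0, -0.0005, -0.0002]] [0.4851 0.1698 0.1528]
```

View pics/a.png

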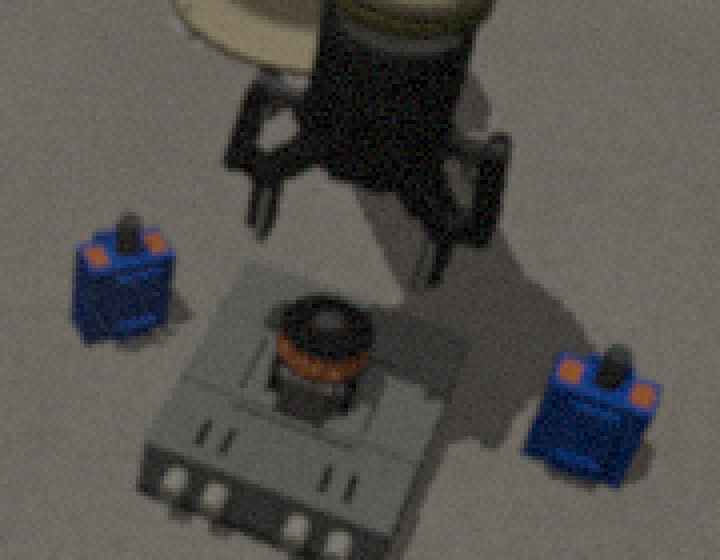

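View pics/b.png

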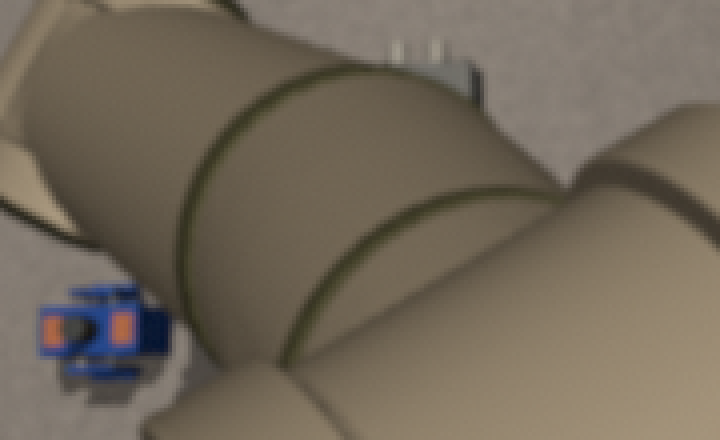

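The open fingers straddle the coil, with tips at about (405,178) and (445,190) and the coil at (421,202). Descending now.

```bash
python3 -m inch '[{"xyz":[0,0.001,-0.015],"rotation":[0,0,0.3],"grip":0.085},{"xyz":[0,0.002,-0.03],"rotation":[0,0,0.3],"grip":0.085},{"xyz":[0,0.002,-0.045],"rotation":[0,0,0.3],"grip":0.085},{"xyz":[0,0.002,-0.059],"rotation":[0,0,0.3],"grip":0.085},{"xyz":[0,0.002,-0.059],"rotation":[0,0,0.3],"grip":0.085},{"xyz":[0,0.002,-0.059],"rotation":[0,0,0.3],"grip":0.085}]' 40
python3 - <<'E'
from h import *
s=ctrl.observe();print(np.round(s['eef_rot'],4).tolist(),np.round(s['eef_pos'],4),s['contact_force'])
im,d=ctrl.snapshot("scene")
v=im[140:240,360:490];cv2.imwrite("pics/a2.png",cv2.resize(v,None,fx=6,fy=6,interpolation=3)[...,::-1])
E
```

```text
clock: 5.72
eef_pos: [0.4847, 0.1723, 0.0933]
eef_rot: [[-0.0, -1.0, -0.031], [0.0, -0.031, 1.0], [-1.0, 0.0, 0.0]]
contact_force: [-0.0, -0.1, 0.0]
gripper_width: 0.0848
[[-0.0001, -0.9995, -0.0309], [0.0, -0.0309, 0.9995], [-1.0, 0.0001, 0.0]] [0.4847 0.1723 0.0933] [-0.02273923 -0.14036036  0.04352763]
```

View pics/a2.png

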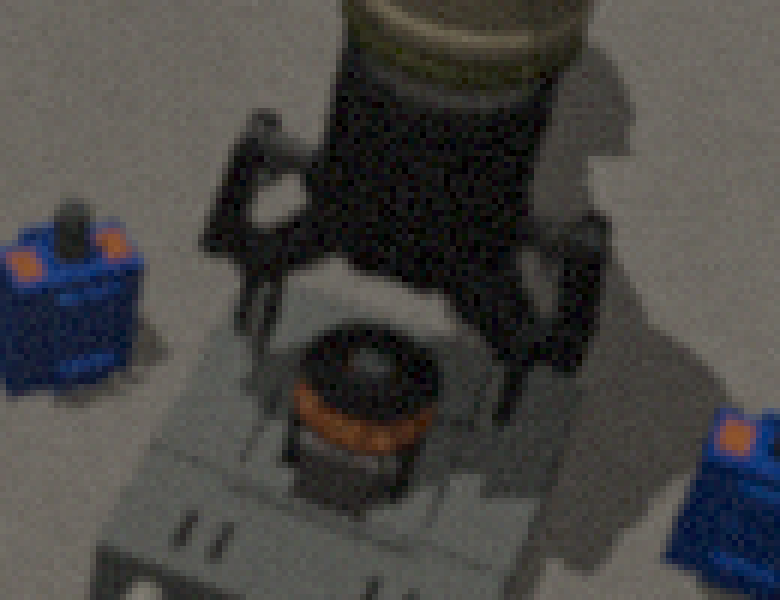

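The fingers stand either side of the coil. Closing gently.

```bash
python3 -m inch '[{"xyz":[0,0,0],"rotation":[0,0,0],"grip":0.065},{"xyz":[0,0,0],"rotation":[0,0,0],"grip":0.06},{"xyz":[0,0,0],"rotation":[0,0,0],"grip":0.05},{"xyz":[0,0,0],"rotation":[0,0,0],"grip":0.045},{"xyz":[0,0,0],"rotation":[0,0,0],"grip":0.045},{"xyz":[0,0,0],"rotation":[0,0,0],"grip":0.045}]' 25
python3 - <<'E'
from h import *
s=ctrl.observe();print(np.round(s['eef_pos'],4),s['contact_force'])
im,d=ctrl.snapshot("scene")
v=im[140:240,360:490];cv2.imwrite("pics/a3.png",cv2.resize(v,None,fx=6,fy=6,interpolation=3)[...,::-1])
E
```

```text
clock: 6.52
eef_pos: [0.485, 0.1723, 0.0938]
eef_rot: [[0.001, -1.0, -0.031], [0.0, -0.031, 1.0], [-1.0, -0.001, 0.0]]
contact_force: [-1.6, -0.7, 5.2]
gripper_width: 0.0547
[0.485  0.1723 0.0938] [-1.56581728 -0.73200207  5.15909852]
```

View pics/a3.png

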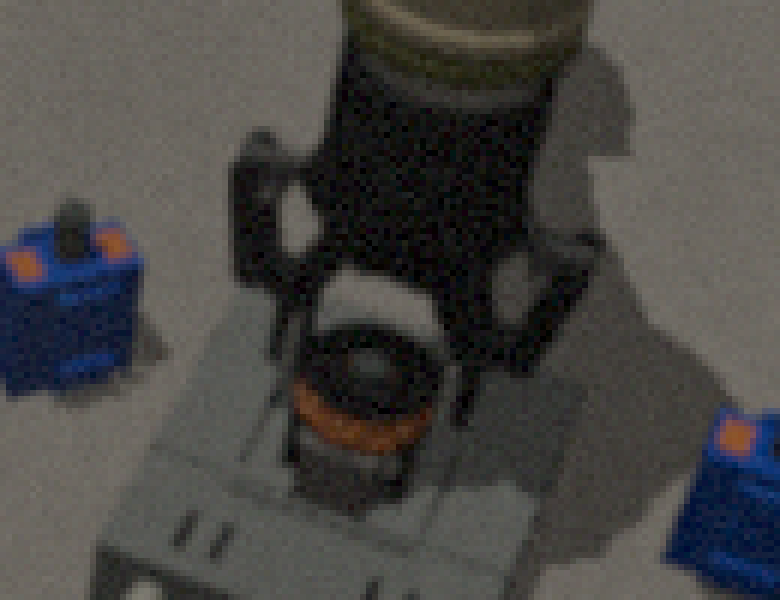

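Gripped at 54.7 mm. Lifting slowly straight up.

```bash
python3 -m inch '[{"xyz":[0,0,0.003],"rotation":[0,0,0],"grip":0.045},{"xyz":[0,0,0.008],"rotation":[0,0,0],"grip":0.045},{"xyz":[0,0,0.013],"rotation":[0,0,0],"grip":0.045},{"xyz":[0,0,0.02],"rotation":[0,0,0],"grip":0.045},{"xyz":[0,0,0.03],"rotation":[0,0,0],"grip":0.045},{"xyz":[0,0,0.04],"rotation":[0,0,0],"grip":0.045},{"xyz":[0,0,0.055],"rotation":[0,0,0],"grip":0.045},{"xyz":[0,0,0.07],"rotation":[0,0,0],"grip":0.045},{"xyz":[0,0,0.09],"rotation":[0,0,0],"grip":0.045}]'
python3 - <<'E'
from h import *
s=ctrl.observe();print(np.round(s['eef_pos'],4),s['contact_force'])
im,d=ctrl.snapshot("scene");np.save("pics/d4.npy",d)
v=im[120:240,350:490];cv2.imwrite("pics/a4.png",cv2.resize(v,None,fx=5,fy=5,interpolation=3)[...,::-1])
E
```

```text
clock: 7.7
eef_pos: [0.4846, 0.172, 0.1844]
eef_rot: [[-0.0, -1.0, -0.031], [-0.0, -0.031, 1.0], [-1.0, 0.0, -0.0]]
contact_force: [0.3, -1.3, -1.0]
gripper_width: 0.0544
[0.4846 0.172  0.1844] [ 0.31852237 -1.27258559 -0.98494527]
```

View pics/a4.png

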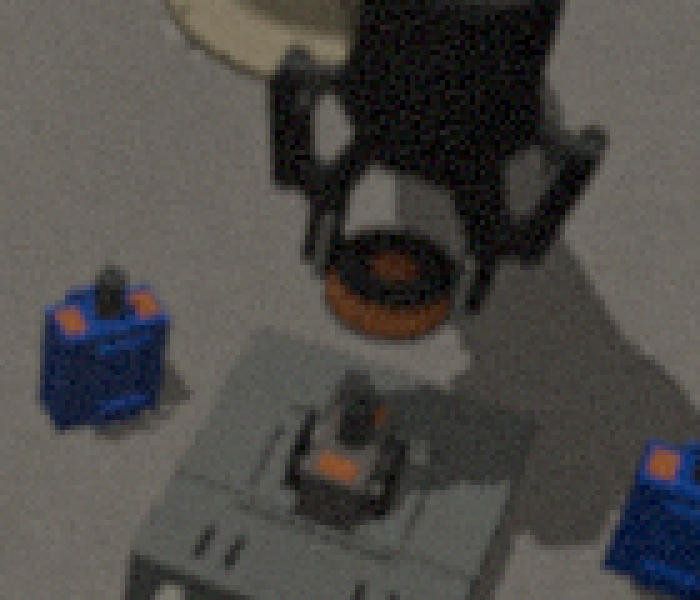

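The coil is in the jaws at (428,177) and clear of the post. The carrier is still seated at (418,210). Checking for tilt or slip.

Run:
```python
from h import *
d=np.load("pics/d4.npy");P=cloud("scene",d);k=(d>0)&(np.hypot(P[...,0]-.485,P[...,1]-.172)<.03)&(P[...,2]>.16)&(P[...,2]<.205)
Q=P[k];z=Q[:,2];print(len(Q),np.percentile(z,[2,20,40,50,60,80,98]).round(4))
T=Q[abs(z-np.percentile(z,65))<.006]
T=T[(T[:,2]>.187)];A=np.c_[T[:,:2]-[.485,.172],np.ones(len(T))];print(len(T),np.linalg.lstsq(A,T[:,2],rcond=None)[0])
print(Q.min(0),Q.max(0))
c=cloud("scene",np.load("pics/d4.npy"))
k=(np.hypot(c[...,0]-.485,c[...,1]-.172)<.04)&(abs(c[...,2]-.08)<.004);print("carrier top",k.sum(),c[k].mean(0),c[k].min(0),c[k].max(0))
```

```text
523 [0.1723 0.1811 0.1905 0.1921 0.1926 0.1936 0.1954]
344 [-0.01117397  0.00412611  0.19263756]
[0.45599253 0.14298464 0.17063523] [0.51370847 0.20064858 0.20464394]
carrier top 215 [0.49252628 0.17194208 0.08000609] [0.45601272 0.1463678  0.07632225] [0.51793779 0.19559152 0.08378944]
```

The coil is level (slope about 1% or less), and its underside is 13.8 mm below the TCP. Carrying it to the tray.

```bash
python3 -m inch '[{"xyz":[0.003,-0.02,0.02],"rotation":[0,0,0],"grip":0.045},{"xyz":[0.008,-0.055,0.03],"rotation":[0,0,0],"grip":0.045},{"xyz":[0.014,-0.1,0.03],"rotation":[0,0,0],"grip":0.045},{"xyz":[0.021,-0.145,0.03],"rotation":[0,0,0],"grip":0.045},{"xyz":[0.027,-0.19,0.03],"rotation":[0,0,0],"grip":0.045},{"xyz":[0.034,-0.235,0.03],"rotation":[0,0,0],"grip":0.045},{"xyz":[0.04,-0.28,0.02],"rotation":[0,0,0],"grip":0.045},{"xyz":[0.045,-0.32,0],"rotation":[0,0,0],"grip":0.045},{"xyz":[0.05,-0.345,-0.03],"rotation":[0,0,0],"grip":0.045},{"xyz":[0.05,-0.349,-0.06],"rotation":[0,0,0],"grip":0.045},{"xyz":[0.05,-0.349,-0.08],"rotation":[0,0,0],"grip":0.045},{"xyz":[0.05,-0.349,-0.1],"rotation":[0,0,0],"grip":0.045}]'
python3 -m inch '[{"xyz":[0,0,-0.015],"rotation":[0,0,0],"grip":0.045},{"xyz":[0,0,-0.03],"rotation":[0,0,0],"grip":0.045},{"xyz":[0,0,-0.03],"rotation":[0,0,0],"grip":0.045},{"xyz":[0,0,-0.03],"rotation":[0,0,0],"grip":0.045}]'
python3 - <<'E'
from h import *
s=ctrl.observe();print(np.round(s['eef_pos'],4),s['contact_force'])
im,d=ctrl.snapshot("scene");np.save("pics/d5.npy",d)
v=im[110:240,220:380];cv2.imwrite("pics/a5.png",cv2.resize(v,None,fx=4.5,fy=4.5,interpolation=3)[...,::-1])
E
```

```text
clock: 9.25
eef_pos: [0.5351, -0.1764, 0.0827]
eef_rot: [[0.001, -1.0, -0.031], [0.0, -0.031, 1.0], [-1.0, -0.001, 0.0]]
contact_force: [-0.4, -0.5, -1.0]
gripper_width: 0.0546
clock: 9.75
eef_pos: [0.535, -0.1768, 0.0536]
eef_rot: [[0.0, -1.0, -0.031], [-0.0, -0.031, 1.0], [-1.0, -0.0, -0.0]]
contact_force: [-0.1, 0.0, -0.5]
gripper_width: 0.0547
[ 0.535  -0.1768  0.0536] [-0.11286807  0.00921841 -0.47904708]
```

View pics/a5.png

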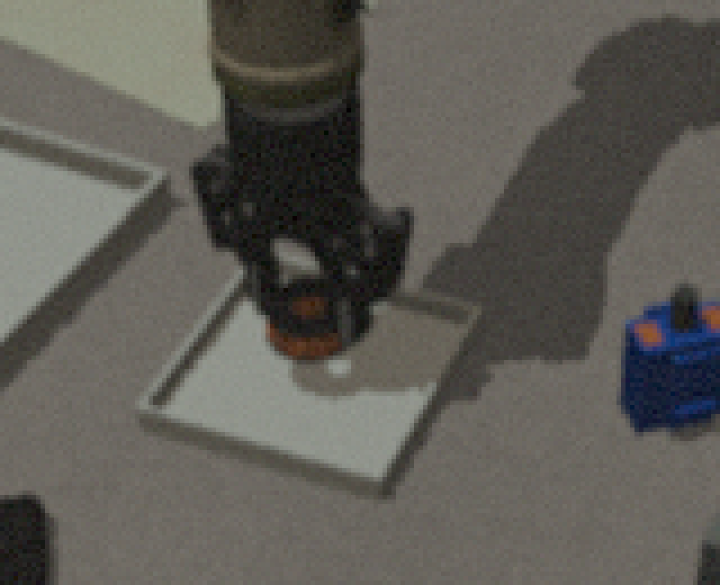

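The coil hangs over the tray, at crop (315,325), about 36 mm above the floor. Lowering it.

```bash
python3 -m inch '[{"xyz":[0,0,-0.01],"rotation":[0,0,0],"grip":0.045},{"xyz":[0,0,-0.02],"rotation":[0,0,0],"grip":0.045},{"xyz":[0,0,-0.028],"rotation":[0,0,0],"grip":0.045},{"xyz":[0,0,-0.032],"rotation":[0,0,0],"grip":0.045},{"xyz":[0,0,-0.033],"rotation":[0,0,0],"grip":0.045},{"xyz":[0,0,-0.033],"rotation":[0,0,0],"grip":0.045},{"xyz":[0,0,-0.033],"rotation":[0,0,0],"grip":0.045}]'
python3 -m inch '[{"xyz":[0,0,-0.001],"rotation":[0,0,0],"grip":0.045},{"xyz":[0,0,-0.001],"rotation":[0,0,0],"grip":0.045},{"xyz":[0,0,-0.001],"rotation":[0,0,0],"grip":0.045}]'
```

```text
clock: 10.68
eef_pos: [0.5349, -0.177, 0.0205]
eef_rot: [[0.0, -1.0, -0.03], [-0.0, -0.03, 1.0], [-1.0, -0.0, -0.0]]
contact_force: [-0.4, 0.5, -0.5]
gripper_width: 0.0541
clock: 11.05
eef_pos: [0.5348, -0.177, 0.0193]
eef_rot: [[0.0, -1.0, -0.03], [-0.0, -0.03, 1.0], [-1.0, -0.0, -0.0]]
contact_force: [-0.3, -0.1, -1.5]
gripper_width: 0.0543
```

```bash
for i in 1; do python3 -m inch '[{"xyz":[0,0,-0.0008],"rotation":[0,0,0],"grip":0.045},{"xyz":[0,0,-0.0008],"rotation":[0,0,0],"grip":0.045},{"xyz":[0,0,-0.0008],"rotation":[0,0,0],"grip":0.045}]'; done
python3 -m inch '[{"xyz":[0,0,-0.0006],"rotation":[0,0,0],"grip":0.045},{"xyz":[0,0,-0.0006],"rotation":[0,0,0],"grip":0.045},{"xyz":[0,0,-0.0006],"rotation":[0,0,0],"grip":0.045}]'
```

```text
clock: 11.42
eef_pos: [0.5348, -0.1769, 0.0185]
eef_rot: [[0.0, -1.0, -0.03], [0.0, -0.03, 1.0], [-1.0, -0.0, 0.0]]
contact_force: [-0.4, -0.1, -1.5]
gripper_width: 0.0545
clock: 11.8
eef_pos: [0.5348, -0.1769, 0.0179]
eef_rot: [[0.0, -1.0, -0.03], [-0.0, -0.03, 1.0], [-1.0, -0.0, -0.0]]
contact_force: [-0.3, 0.1, -0.2]
gripper_width: 0.0543
```

```bash
python3 -m inch '[{"xyz":[0,0,-0.0006],"rotation":[0,0,0],"grip":0.045},{"xyz":[0,0,-0.0006],"rotation":[0,0,0],"grip":0.045},{"xyz":[0,0,-0.0006],"rotation":[0,0,0],"grip":0.045}]'
```

```text
clock: 12.18
eef_pos: [0.5348, -0.177, 0.0178]
eef_rot: [[0.0, -1.0, -0.03], [-0.001, -0.03, 1.0], [-1.0, -0.0, -0.001]]
contact_force: [-2.5, 0.9, 7.6]
gripper_width: 0.0539
```

Contact with the floor. Opening in steps, then rising.

```bash
python3 -m inch '[{"xyz":[0,0,0],"rotation":[0,0,0],"grip":0.056},{"xyz":[0,0,0],"rotation":[0,0,0],"grip":0.06},{"xyz":[0,0,0],"rotation":[0,0,0],"grip":0.068},{"xyz":[0,0,0],"rotation":[0,0,0],"grip":0.076},{"xyz":[0,0,0],"rotation":[0,0,0],"grip":0.082},{"xyz":[0,0,0],"rotation":[0,0,0],"grip":0.082},{"xyz":[0,0,0.01],"rotation":[0,0,0],"grip":0.082},{"xyz":[0,0,0.03],"rotation":[0,0,0],"grip":0.082},{"xyz":[0,0,0.06],"rotation":[0,0,0],"grip":0.082},{"xyz":[0,0,0.1],"rotation":[0,0,0],"grip":0.082},{"xyz":[-0.005,0.03,0.15],"rotation":[0,0,0],"grip":0.082},{"xyz":[-0.01,0.06,0.19],"rotation":[0,0,0],"grip":0.082}]'
python3 - <<'E'
from h import *
s=ctrl.observe();print(np.round(s['eef_pos'],4))
im,d=ctrl.snapshot("scene");P=cloud("scene",d);z=P[...,2]
k=(d>0)&(np.hypot(P[...,0]-.535,P[...,1]+.177)<.045)&(z>.018)&(z<.04);T=P[k];T=T[T[:,2]>.023]
A=np.c_[T[:,:2]-[.535,-.177],np.ones(len(T))];print(len(T),np.linalg.lstsq(A,T[:,2],rcond=None)[0],T.min(0),T.max(0))
v=im[130:250,220:380];cv2.imwrite("pics/a6.png",cv2.resize(v,None,fx=4.5,fy=4.5,interpolation=3)[...,::-1])
E
```

```text
clock: 13.68
eef_pos: [0.5246, -0.1162, 0.2097]
eef_rot: [[0.001, -1.0, -0.03], [-0.0, -0.03, 1.0], [-1.0, -0.001, -0.0]]
contact_force: [0.3, -0.8, -0.1]
gripper_width: 0.0819
[ 0.5246 -0.1162  0.2097]
200 [-0.00622425 -0.00548711  0.02667733] [ 0.50728711 -0.20427564  0.02305481] [ 0.56196753 -0.15119792  0.03015047]
```

View pics/a6.png

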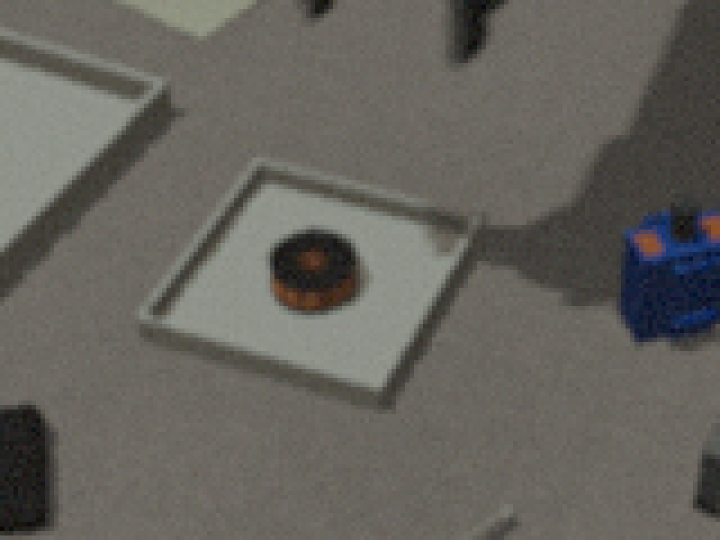

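The coil lies flat in the tray at crop (315,270), with its top at z = 0.0267 as expected. Next, move above the carrier.

```bash
python3 -m inch '[{"xyz":[-0.005,0.035,0],"rotation":[0,0,0],"grip":0.08},{"xyz":[-0.012,0.085,0],"rotation":[0,0,0],"grip":0.08},{"xyz":[-0.019,0.135,0],"rotation":[0,0,0],"grip":0.08},{"xyz":[-0.026,0.185,0],"rotation":[0,0,0],"grip":0.08},{"xyz":[-0.033,0.235,0],"rotation":[0,0,0],"grip":0.08},{"xyz":[-0.039,0.275,-0.02],"rotation":[0,0,0],"grip":0.08},{"xyz":[-0.0396,0.2882,-0.05],"rotation":[0,0,0],"grip":0.08},{"xyz":[-0.0396,0.2882,-0.07],"rotation":[0,0,0],"grip":0.08},{"xyz":[-0.0396,0.2882,-0.07],"rotation":[0,0,0],"grip":0.08}]'
python3 - <<'E'
from h import *
D=[]
for i in range(4):
    im,d=ctrl.snapshot("scene");D.append(np.where(d>0,d,np.nan))
d=np.nan_to_num(np.nanmedian(D,0));P=cloud("scene",d);z=P[...,2]
s=ctrl.observe();print(np.round(s['eef_pos'],4))
k=(d>0)&(np.hypot(P[...,0]-.485,P[...,1]-.172)<.05)&(abs(z-.08)<.002)
print(cv2.minAreaRect(P[k][:,:2].astype(np.float32)),P[k].min(0),P[k].max(0))
k=(d>0)&(np.hypot(P[...,0]-.485,P[...,1]-.172)<.05)&(z>.055)&(z<.076)
Q=P[k];print(Q.min(0),Q.max(0)); q=Q[Q[:,1]<.153];print("-y",q.min(0),q.mean(0)); q=Q[Q[:,1]>.192];print("+y",q.max(0),q.mean(0))
k=(d>0)&(np.hypot(P[...,0]-.485,P[...,1]-.172)<.02)&(z>.088)&(z<.11);print("post",P[k].min(0),P[k].max(0))
v=im[140:240,350:490];cv2.imwrite("pics/a7.png",cv2.resize(v,None,fx=5.5,fy=5.5,interpolation=3)[...,::-1])
E
```

```text
clock: 14.85
eef_pos: [0.4843, 0.1712, 0.1366]
eef_rot: [[-0.002, -0.999, -0.032], [-0.001, -0.032, 1.0], [-1.0, 0.002, -0.001]]
contact_force: [-0.3, -0.5, -0.6]
gripper_width: 0.0798
[0.4856 0.1711 0.1383]
((0.485176682472229, 0.17117390036582947), (0.060594040900468826, 0.048568401485681534), 2.149506092071533) [0.45459874 0.14643556 0.07800899] [0.5155603  0.19544208 0.08195874]
[0.45585795 0.14650062 0.05610138] [0.51642965 0.19624771 0.07594204]
-y [0.47394937 0.14650062 0.05850767] [0.49186954 0.14954535 0.06640173]
+y [0.49864491 0.19624771 0.07469447] [0.49205926 0.19500196 0.06610424]
post [0.4771931  0.16398621 0.08874406] [0.49353979 0.17882873 0.10804505]
```

View pics/a7.png

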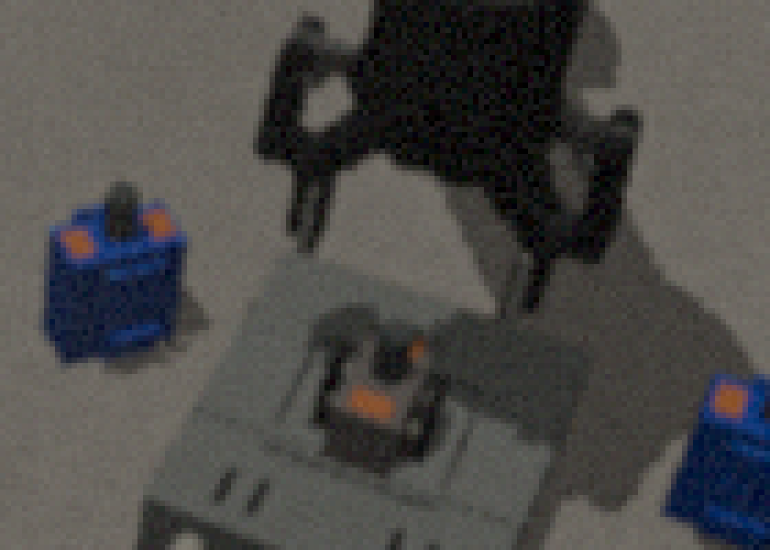

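The carrier is upright at crop (370,390) and the fingers straddle the ±y catches. Descending to TCP z ≈ 0.065.

```bash
python3 -m inch '[{"xyz":[0,0,-0.02],"rotation":[0,0,0],"grip":0.08},{"xyz":[0,0,-0.04],"rotation":[0,0,0],"grip":0.08},{"xyz":[0,0,-0.055],"rotation":[0,0,0],"grip":0.08},{"xyz":[0,0,-0.067],"rotation":[0,0,0],"grip":0.08},{"xyz":[0,0,-0.0735],"rotation":[0,0,0],"grip":0.08},{"xyz":[0,0,-0.0735],"rotation":[0,0,0],"grip":0.08},{"xyz":[0,0,-0.0735],"rotation":[0,0,0],"grip":0.08}]' 40
python3 - <<'E'
from h import *
s=ctrl.observe();print(np.round(s['eef_pos'],4),s['contact_force'])
im,d=ctrl.snapshot("scene")
v=im[140:240,350:490];cv2.imwrite("pics/a8.png",cv2.resize(v,None,fx=5.5,fy=5.5,interpolation=3)[...,::-1])
E
```

```text
clock: 15.92
eef_pos: [0.4853, 0.1714, 0.0641]
eef_rot: [[0.0, -1.0, -0.031], [0.0, -0.031, 1.0], [-1.0, -0.0, 0.0]]
contact_force: [-0.3, 0.1, 0.0]
gripper_width: 0.0802
[0.4853 0.1714 0.0641] [-0.29609762  0.09328337  0.01155209]
```

View pics/a8.png

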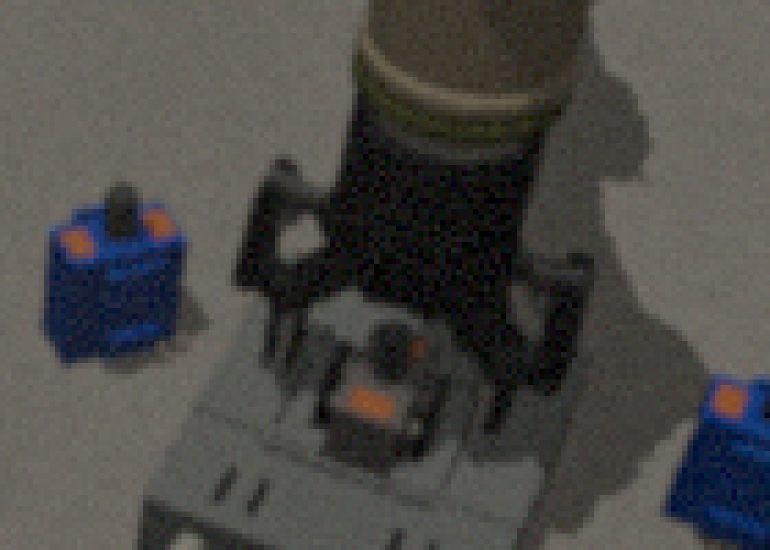

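The fingers stand beside both catches with no contact. Squeezing now.

```bash
python3 -m inch '[{"xyz":[0,0,0],"rotation":[0,0,0],"grip":0.06},{"xyz":[0,0,0],"rotation":[0,0,0],"grip":0.052},{"xyz":[0,0,0],"rotation":[0,0,0],"grip":0.045},{"xyz":[0,0,0],"rotation":[0,0,0],"grip":0.035},{"xyz":[0,0,0],"rotation":[0,0,0],"grip":0.03},{"xyz":[0,0,0],"rotation":[0,0,0],"grip":0.03},{"xyz":[0,0,0],"rotation":[0,0,0],"grip":0.03},{"xyz":[0,0,0],"rotation":[0,0,0],"grip":0.03}]' 40
```

```text
clock: 16.98
eef_pos: [0.4855, 0.1722, 0.0646]
eef_rot: [[0.002, -1.0, -0.031], [0.001, -0.031, 1.0], [-1.0, -0.002, 0.001]]
contact_force: [-1.6, 2.1, 12.5]
gripper_width: 0.0341
```

Run:
```python
from h import *
acc=0
for i in range(5):
    im,d=ctrl.snapshot("scene");acc=acc+im.astype(float)
im=np.clip(acc/5*1.5,0,255).astype(np.uint8)
s=ctrl.observe();print(np.round(s['eef_pos'],4),s['contact_force'],s['torque'],s['gripper_width'])
v=im[175:235,385:465];cv2.imwrite("pics/a9.png",cv2.resize(v,None,fx=9.5,fy=9.5,interpolation=3)[...,::-1])
```

```text
[0.4855 0.1722 0.0646] [-0.3492032   1.2610528  12.22829493] [ 0.22947303  0.44354849 -0.00842622] 0.03371848401860896
```

View pics/a9.png

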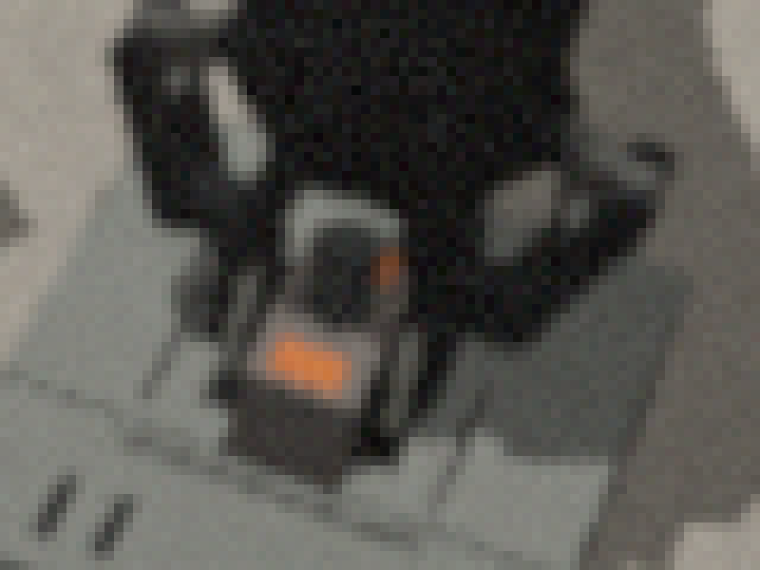

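Both pads press the catches against the block. Test lift in small steps while watching the force.

```bash
python3 -m inch '[{"xyz":[0,0,0.001],"rotation":[0,0,0],"grip":0.03},{"xyz":[0,0,0.002],"rotation":[0,0,0],"grip":0.03},{"xyz":[0,0,0.003],"rotation":[0,0,0],"grip":0.03},{"xyz":[0,0,0.003],"rotation":[0,0,0],"grip":0.03}]' 
python3 -m inch '[{"xyz":[0,0,0.0015],"rotation":[0,0,0],"grip":0.03},{"xyz":[0,0,0.003],"rotation":[0,0,0],"grip":0.03},{"xyz":[0,0,0.005],"rotation":[0,0,0],"grip":0.03},{"xyz":[0,0,0.005],"rotation":[0,0,0],"grip":0.03}]'
python3 - <<'E'
from h import *
D=[]
for i in range(4):
    im,d=ctrl.snapshot("scene");D.append(np.where(d>0,d,np.nan))
d=np.nan_to_num(np.nanmedian(D,0));P=cloud("scene",d);z=P[...,2]
k=(d>0)&(abs(P[...,0]-.505)<.007)&(abs(P[...,1]-.172)<.01)&(z>.07)&(z<.11);print(P[k].round(4)[:,2])
v=im[175:235,385:465];cv2.imwrite("pics/a10.png",cv2.resize(v,None,fx=9.5,fy=9.5,interpolation=3)[...,::-1])
E
```

```text
clock: 17.73
eef_pos: [0.4851, 0.1713, 0.0667]
eef_rot: [[-0.0, -1.0, -0.03], [0.0, -0.03, 1.0], [-1.0, 0.0, 0.0]]
contact_force: [-0.7, 2.1, -2.0]
gripper_width: 0.0333
clock: 18.23
eef_pos: [0.4852, 0.1713, 0.072]
eef_rot: [[0.0, -1.0, -0.03], [0.0, -0.03, 1.0], [-1.0, -0.0, 0.0]]
contact_force: [-0.1, 1.3, -1.1]
gripper_width: 0.0338
[0.0872 0.0879 0.0884 0.0886 0.0898 0.0882 0.0891 0.0889 0.0876 0.0874
 0.088  0.0885 0.0883 0.0872 0.0881 0.0879 0.0873 0.0878 0.0874 0.0872
 0.0893 0.0881 0.088  0.0891 0.0874 0.0886 0.0875 0.086  0.088  0.0871
 0.0883 0.0886 0.0871 0.0875 0.0863 0.0877 0.0883 0.0881]
```

View pics/a10.png

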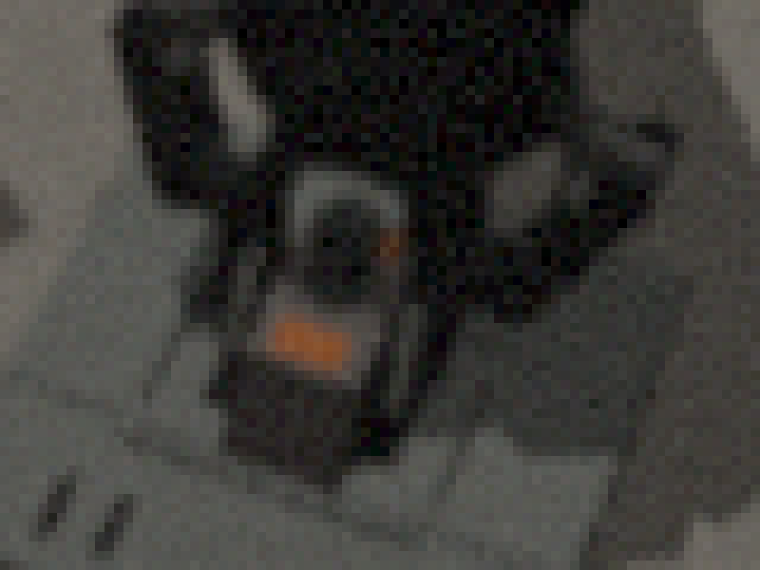

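The carrier rises with the fingers: its top is at 0.088, up 8 mm, and the force is only its own weight. Continuing straight up.

```bash
python3 -m inch '[{"xyz":[0,0,0.004],"rotation":[0,0,0],"grip":0.03},{"xyz":[0,0,0.01],"rotation":[0,0,0],"grip":0.03},{"xyz":[0,0,0.018],"rotation":[0,0,0],"grip":0.03},{"xyz":[0,0,0.026],"rotation":[0,0,0],"grip":0.03},{"xyz":[0,0,0.035],"rotation":[0,0,0],"grip":0.03},{"xyz":[0,0,0.045],"rotation":[0,0,0],"grip":0.03},{"xyz":[0,0,0.06],"rotation":[0,0,0],"grip":0.03},{"xyz":[0,0,0.08],"rotation":[0,0,0],"grip":0.03},{"xyz":[0,0,0.105],"rotation":[0,0,0],"grip":0.03},{"xyz":[0,0,0.13],"rotation":[0,0,0],"grip":0.03},{"xyz":[0,0,0.145],"rotation":[0,0,0],"grip":0.03},{"xyz":[0,0,0.15],"rotation":[0,0,0],"grip":0.03}]'
python3 -m inch '[{"xyz":[0,0,0],"rotation":[0,0,0],"grip":0.03},{"xyz":[0,0,0],"rotation":[0,0,0],"grip":0.03},{"xyz":[0,0,0],"rotation":[0,0,0],"grip":0.03},{"xyz":[0,0,0],"rotation":[0,0,0],"grip":0.03}]'
python3 - <<'E'
from h import *
D=[];acc=0
for i in range(4):
    im,d=ctrl.snapshot("scene");D.append(np.where(d>0,d,np.nan));acc=acc+im.astype(float)
im=np.clip(acc/4*1.4,0,255).astype(np.uint8)
d=np.nan_to_num(np.nanmedian(D,0));np.save("pics/d11.npy",d);P=cloud("scene",d);z=P[...,2]
k=(d>0)&(abs(P[...,0]-.485)<.05)&(abs(P[...,1]-.172)<.035)&(z>.12)&(z<.25)
Q=P[k];f=Q[(Q[:,0]>.508)&(Q[:,0]<.522)];print(len(f),np.percentile(f[:,2],[1,5,50,95,99]).round(4))
f=f[(f[:,2]<.222)&(abs(f[:,1]-.172)<.013)];A=np.c_[f[:,1]-.172,f[:,2]-.2,np.ones(len(f))];print("front face slope",np.linalg.lstsq(A,f[:,0],rcond=None)[0])
t=Q[(abs(Q[:,2]-.238)<.006)&(Q[:,0]>.495)&(abs(Q[:,1]-.172)<.014)];A=np.c_[t[:,:2]-[.485,.172],np.ones(len(t))];print("top",len(t),np.linalg.lstsq(A,t[:,2],rcond=None)[0])
cv2.imwrite("pics/a11.png",cv2.resize(im[80:250,350:500],None,fx=3.5,fy=3.5,interpolation=3)[...,::-1])
cv2.imwrite("pics/a11f.png",im[...,::-1])
im,_=ctrl.snapshot("top");cv2.imwrite("pics/t11.png",im[...,::-1])
s=ctrl.observe();print(np.round(s['eef_pos'],4),s['contact_force'],s['gripper_width'],s['clock'])
E
```

```text
clock: 19.92
eef_pos: [0.4853, 0.1711, 0.2227]
eef_rot: [[0.001, -1.0, -0.03], [0.0, -0.03, 1.0], [-1.0, -0.001, 0.0]]
contact_force: [-0.1, -0.3, -2.6]
gripper_width: 0.0334
clock: 20.42
eef_pos: [0.485, 0.1713, 0.2214]
eef_rot: [[-0.001, -1.0, -0.031], [-0.0, -0.031, 1.0], [-1.0, 0.001, -0.0]]
contact_force: [-0.3, 0.7, -1.4]
gripper_width: 0.0336
389 [0.1705 0.1742 0.2081 0.2372 0.2379]
front face slope [-0.03256026  0.00576724  0.5144515 ]
top 107 [-0.11673463 -0.02855315  0.23920322]
[0.4852 0.1713 0.2217] [-0.81938131  0.2332765  -2.94441067] 0.03366990624013483 20.675
```

View pics/a11.png

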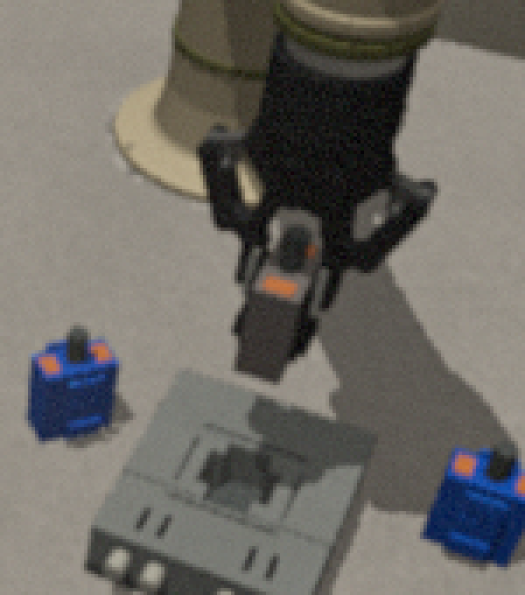

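View pics/a11f.png

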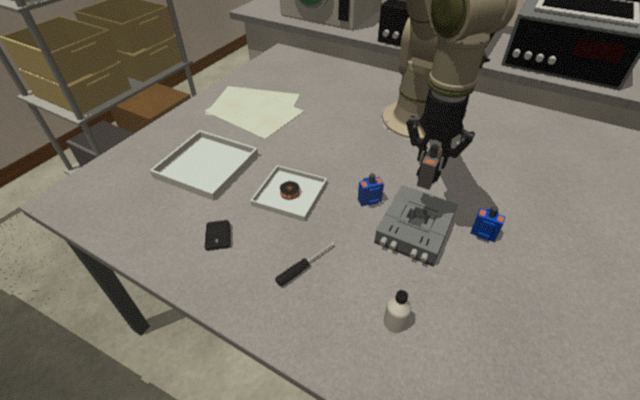

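The carrier hangs upright. Its front face leans about 0.3°, and its foot is at z ≈ 0.170, 12 cm above the tester. The coil is in the small tray and the bystanders have not moved. Handing in.

```bash
python3 -c "
from workcell import ctrl
s=ctrl.observe();print(s['clock'],abs(s['joint_velocities']).max() if hasattr(s['joint_velocities'],'max') else max(map(abs,s['joint_velocities'])))
print(ctrl.close_job())"
```

```text
20.675 0.0812417314990619
the job is handed in; nothing more can be done
None
```

The coil is out of the tester and lying flat in the smaller tray. The carrier is held up by its pinched catches. I handed the job in at 20.7 s.

- **Coil:** I slid it straight up off the post, set it down near the centre of the tray at light contact (7.6 N) and let go. Depth put its top at z = 0.0267 m with under 1 % slope, so it lies flat.
- **Carrier:** I squeezed both catches at 40 N and lifted slowly. The force stayed near the carrier's own weight, so the hooks were free.
- **Last checks:** The foot was at about z = 0.170 m, 12 cm above the tester's top. The front face was upright to about 0.3° and the arm was still. In the scene picture the bystanders and the blue look-alikes were where they started.

Two readings disagreed:
- **Finger opening:** It read 33.7 mm where fully squeezed catches should give 39 mm. I put this down to the fingers bending under the grip. I did not measure the catch travel directly.
- **Carrier top face:** A plane fit in the last depth picture gave a slope of about 0.12. I did not rely on it because it used few points and probably caught edge pixels. The front face fit and the picture both showed the carrier upright.

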